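# Move the sanding caddy to the green hook stand

## Robot

A 7-joint arm with a two-finger parallel gripper is mounted at the origin on the work surface. World frame = base frame: x ahead of the robot, y to its left, z up, the work surface at z = 0. Lengths are in m, angles in rad, forces in N, time in s.
With the tool pointing down it reaches from about 0.425 to 0.925 m from the base axis. Payload 6.8 kg.
Tool frame: the origin (TCP) lies midway between the tips of the shut fingers; the grasp point (between the pads) lies 19 mm behind it (env.grasp_offset is the distance from the TCP to the grasp point, in m); z points along the fingers, y is the direction in which the jaws open and shut (so a half turn about z gives the same grasp; the last joint's range is limited). The gripper opens to 85 mm and grips with 20 to 120 N. Pads are 22 mm wide; open, the fingers measure 114 mm over their backs; the gripper's body (76 mm by 85 mm) begins 54 mm behind the grasp point. The pads swing forward as they close: fully open they stand 13 mm farther back than shut.
Start: joints at [1.125, 0.477, 0.022, 1.555, -0.011, 1.109, -0.083], TCP at [0.224, -0.637, 0.231] pointing down, gripper open.
Joint ranges: [-2.96, 2.96], [-0.34, 2.1], [-1.41, 1.46], [0.24, 2.44], [-1.37, 4.51], [0.17, 1.92], [-2.96, 2.96]. Speed limits (rad/s): [2.39, 2.39, 3.14, 3.14, 3.14, 3.14, 3.14].

## Interface

Orientations are given as [roll, pitch, yaw] about the fixed x, y, z axes, in that order (R = Rz(yaw) Ry(pitch) Rx(roll)).
In Python, from cell import env gives the robot as it stands.
- The arm moves only by the tool arm_command, never from a script. Its arguments are lists of equal length, an entry for each row: "rotation": the turn, a rotation vector about the tool's x, y, z in rad, a list of three; "offset": the shift along the tool's x, y, z in m, a list of three; "grip": the opening, from 0 (shut) to 1 (fully open). A call has 1 to 12 rows; each row is the pose to reach, as a shift and turn from the pose commanded when the call began, along the tool's axes at that moment; what a row does not reach only later rows make up. A row lasts 1/8 s, in which the tool goes at most 62.5 mm and 10.7 degrees, less where a joint would pass 70% of its speed; a pose out of reach is approached as far as the arm can. A call with a gripper value outside its range is refused whole. The fingers move at their own pace and stop on an object; "force" is the grip in N (left out, the last holds). Time passes only in rows, so rows that repeat a pose let the fingers close. It gives the time, the measured TCP pose, the force and the opening at its end, in the units of the state.
- env.state(): the state, without advancing time (a new reading comes with each control period).
- env.camera(name): name is "side" or "top" or "wrist"; returns a dict with "color" (400x640x3 uint8, red, green, blue), "mtx" (3x3 intrinsics, pixels), "camera_from_world" (4x4, takes a point from world to camera coordinates); the wrist camera has in their place "hand_eye" (4x4, takes a point from camera to tool coordinates, whose origin is the TCP and whose axes are the flange's). Camera axes: x right, y down, z forward; pixel columns grow to the right and rows downward; lengths in m; the calibration is good to about 2 mm. A picture is of the moment at which its call begins: read the wrist's pose just before it. There is no depth.
- env.finish_job(): hands the job in, once; it reports no verdict.
The state is a dict: "time": time; "joints": joint angles; "joint_vel": joint speeds; "tau": joint torques, N m; "position": TCP position; "eef_rot": TCP orientation; "force": force on the tool from outside, world axes, zero at the start; "moment": the same for the moment, N m; "finger_gap": finger opening in m.
Only numpy, scipy, OpenCV 4.12 (cv2) and the standard library are available. Lean on these libraries where they do the work, as an engineer would, in place of code of your own. Each camera call takes 0.05 s, during which the arm holds its last target.

## Task

Take the yellow sanding caddy by its black grip tab, unhook it from the blue hook stand and hang it on the green hook stand, so that its bar rests in the bottom of both green hooks. Keep it level all the way so that the sanding block stays in its tray, do not set it down anywhere and do not hang it on the red stand; lower it gently into the hooks and let go.

Things in the scene. Friction and masses are not known exactly. Their poses are not given: they have to be found in the camera images.
- caddy: Yellow tray, 80 (x) x 130 (y) x 45 mm, 0.3 kg; origin under its centre, z up. Uprights at y +-65 carry a 10 mm bar along y, axis 150 mm up. On mid-bar a black tab, 12 thick (x), 36 wide (y), 153 to 203 mm up: pinch it from above, closing along x. Starts hung on the blue stand (shaped as the green), axes parallel, origin 55 mm over the bench. To unhook: lift 35 mm, draw out along its -x.
- block: Loose sanding block lying in the yellow tray: pink top, off-white foam, 50 x 70 x 26 mm, 40 g. Origin: centre of its underside.
- stand_green: Target, fixed, empty. Origin on the bench below the hooks' V; x runs from hooks to post, within 0.3 rad of world x. Two 8 mm rod hooks, y +-35: level from post (x 115) to x 18, V bottom at x 0, tip at x -18; tops of tip and level part 219 mm up, post 227. Caddy hung: its origin 55 mm above this origin, axes parallel. Enter from -x with it 35 mm higher, lower over the V; it centres 12 mm error.
- stand_red: Empty decoy stand, fixed, same shape and axes as the green. The three stands (base 190 x 120 x 12 mm) are side by side along y, 0.21 to 0.33 m apart, any order, hooks towards the robot, origins at world x 0.58 to 0.64. A caddy carried with its origin at x 0.46 passes in front of all of them. Nearer the robot lie only sanding sponges, 26 mm high.
Things that resemble listed ones, but are neither listed nor needed, are in the scene too. Leave any pink look-alike of the caddy alone. Leave any purple look-alike of the block alone.

How it is judged:
By the outcome, as a careful person would: the job done as asked, in the order asked, and still so for the second after the job is handed in, with the robot touching nothing.
It also fails if it takes over 54 s, if anything falls off the work surface, if the arm or the gripper's body presses on something with over 40 N, if the wrist force passes 120 N, or if a joint passes its speed limit or range.

## Working session

There is one attempt and no reset: what is moved stays moved. The work goes in short steps, Python scripts to look and compute and a tool call to move; the robot and the scene stay as the last step left them, time stands still between calls to the robot, and variables do not carry over. Pictures are saved under pics/ and viewed, and the job is handed in when it is done.

Besides the shell and the picture viewer there is one more tool, called after "Call:" as a command line: name --argument value ..., lists and objects as JSON in quotes. arm_command: Moves the arm, as the interface text tells. Its arguments: {"type":"object","properties":{"rotation":{"type":"array","items":{"type":"array","items":{"type":"number"}}},"offset":{"type":"array","items":{"type":"array","items":{"type":"number"}}},"grip":{"type":"array","items":{"type":"number"}},"force":{"type":"number"}},"required":["rotation","offset","grip"]}

```bash
mkdir -p pics
cat > h.py <<'E'
import numpy as np, cv2
from cell import env
def snap(n,f):
    c=env.camera(n); cv2.imwrite('pics/'+f,c['color'][:,:,::-1]); return c
E
python3 - <<'E'
from h import *
s=env.state(); print({k:np.round(v,3) for k,v in s.items()}, env.grasp_offset)
for n in('side','top'):
    c=snap(n,n+'1.png'); print(np.round(c['mtx'],1),np.round(c['camera_from_world'],4)); np.savez('pics/'+n+'1.npz',**c)
E
```

```text
{'time': np.float64(0.0), 'joints': array([ 1.125,  0.478,  0.022,  1.556, -0.012,  1.109, -0.083]), 'joint_vel': array([-0.001, -0.001, -0.001,  0.001,  0.002, -0.001, -0.001]), 'tau': array([ 0.0000e+00, -5.9644e+01,  1.6080e+00, -2.8119e+01,  1.3000e-02,
        1.0000e-02, -0.0000e+00]), 'position': array([ 0.224, -0.636,  0.23 ]), 'eef_rot': array([-3.14 ,  0.   ,  0.338]), 'force': array([0.077, 0.279, 0.376]), 'moment': array([0.03 , 0.057, 0.004]), 'finger_gap': np.float64(0.086)} 0.0187
[[448.4   0.  318.3]
 [  0.  448.4 200.6]
 [  0.    0.    1. ]] [[-0.9949 -0.1007  0.0089  0.4264]
 [-0.062   0.5385 -0.8403  0.0812]
 [ 0.0799 -0.8366 -0.542   0.9348]
 [ 0.      0.      0.      1.    ]]
[[516.9   0.  310.6]
 [  0.  516.9 200.6]
 [  0.    0.    1. ]] [[ 1.7100e-02 -9.9990e-01 -2.4000e-03 -6.0000e-04]
 [-9.9100e-01 -1.6700e-02 -1.3260e-01  4.5450e-01]
 [ 1.3250e-01  4.7000e-03 -9.9120e-01  1.0424e+00]
 [ 0.0000e+00  0.0000e+00  0.0000e+00  1.0000e+00]]
```

View pics/side1.png

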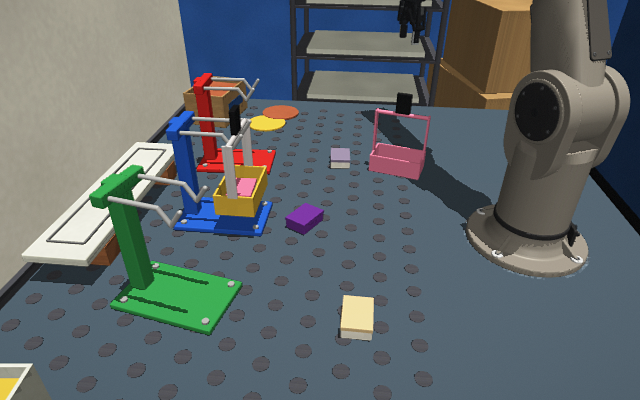

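View pics/top1.png

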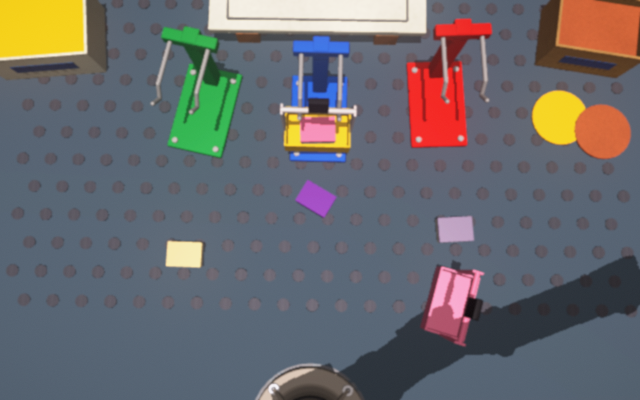

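Run:
```python
import cv2,numpy as np
t=cv2.imread('pics/top1.png');s=cv2.imread('pics/side1.png')
a=cv2.resize(t[15:165,140:250],None,fx=5,fy=5,interpolation=cv2.INTER_CUBIC)[:,:]
cv2.imwrite('pics/g.png',cv2.resize(t[20:165,145:250],None,fx=4,fy=4,interpolation=cv2.INTER_CUBIC))
cv2.imwrite('pics/b.png',cv2.resize(t[30:170,270:370],None,fx=4,fy=4,interpolation=cv2.INTER_CUBIC))
cv2.imwrite('pics/gs.png',cv2.resize(s[90:340,80:280],None,fx=2.4,fy=2.4,interpolation=cv2.INTER_CUBIC)[:,:])
cv2.imwrite('pics/bs.png',cv2.resize(s[90:240,160:290],None,fx=4,fy=4,interpolation=cv2.INTER_CUBIC)[:,:])
```

```text
(no output)
```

View pics/g.png

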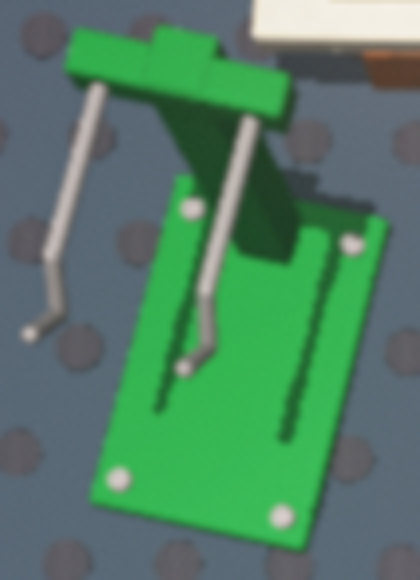

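View pics/b.png

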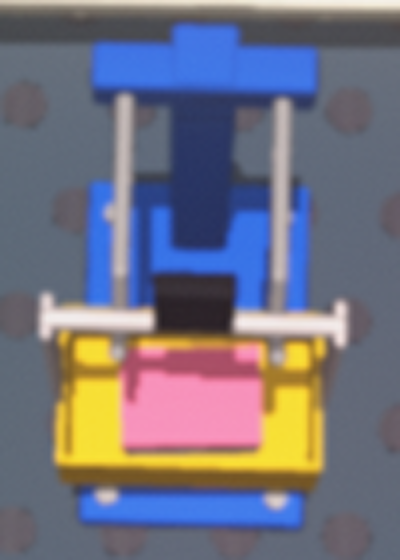

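View pics/gs.png

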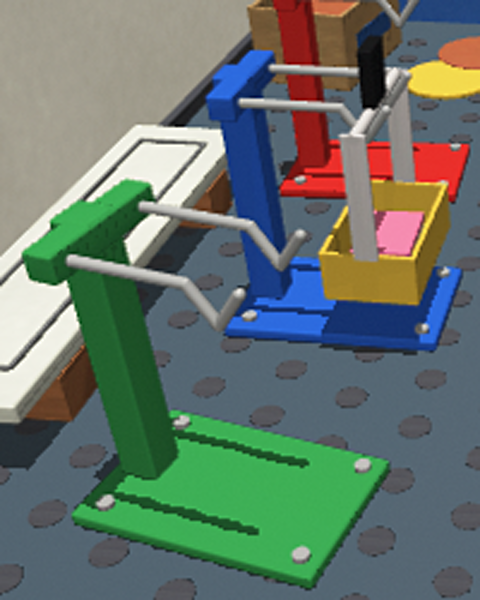

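View pics/bs.png

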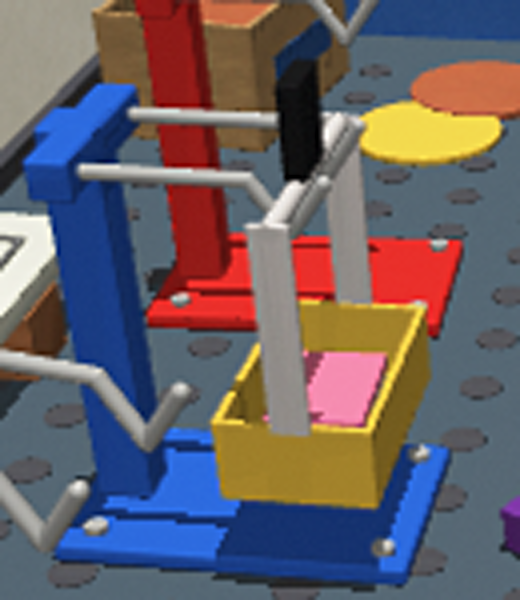

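```bash
cat >> h.py <<'E'
def ray(c,uv):
    M=c['camera_from_world'];R=M[:3,:3];t=M[:3,3]
    o=-R.T@t; d=R.T@np.linalg.inv(c['mtx'])@[uv[0],uv[1],1]; return o,d
def onz(c,uv,z):
    o,d=ray(c,uv); return o+d*(z-o[2])/d[2]
def tri(c1,p1,c2,p2):
    o1,d1=ray(c1,p1);o2,d2=ray(c2,p2)
    A=np.c_[d1,-d2];s=np.linalg.lstsq(A,o2-o1,rcond=None)[0]
    a=o1+d1*s[0];b=o2+d2*s[1]; return (a+b)/2,np.linalg.norm(a-b)
E
python3 - <<'E'
from h import *
T=dict(np.load('pics/top1.npz'));S=dict(np.load('pics/side1.npz'))
g=lambda p:((p[0]+.5)/4-.5+145,(p[1]+.5)/4-.5+20)
b=lambda p:((p[0]+.5)/4-.5+270,(p[1]+.5)/4-.5+30)
gs=lambda p:((p[0]+.5)/2.4-.5+80,(p[1]+.5)/2.4-.5+90)
bs=lambda p:((p[0]+.5)/4-.5+160,(p[1]+.5)/4-.5+90)
np.set_printoptions(precision=4,suppress=True)
print('cam',ray(T,(0,0))[0],ray(S,(0,0))[0])
for n,p,z in[('tipL',(30,334),.217),('tipR',(184,368),.217),('bendL',(50,258),.215),('bendR',(205,292),.215),('vL',(61,314),.195),('vR',(210,348),.195),('rootL',(98,88),.215),('rootR',(251,122),.215),
 ('screw1',(192,208),.014),('screw2',(352,245),.014),('screw3',(119,479),.014),('screw4',(282,516),.014)]:
    print(n,onz(T,g(p),z))
print('tri tipL',tri(T,g((30,334)),S,gs((300,238))))   # order checked below
print('tri tipL',tri(T,g((30,334)),S,gs((238,297))))
print('tri tipR',tri(T,g((184,368)),S,gs((300,238))))
print('tri bendL',tri(T,g((50,258)),S,gs((184,281))))
print('tri bendR',tri(T,g((205,292)),S,gs((248,223))))
print('caddy')
for n,p,z in[('barL',(45,316),.205),('barR',(341,324),.205),('tabTL',(155,274),.258),('tabTR',(236,274),.258),('tabBL',(155,332),.208),('tabBR',(234,332),.208),('tipL',(117,351),.217),('tipR',(277,356),.217),('rootL',(124,95),.215),('rootR',(283,98),.215),('sc1',(106,496),.014),('sc2',(276,499),.014),('trayL',(57,465),.10),('trayR',(322,467),.10)]:
    print(n,onz(T,b(p),z))
E
```

```text
cam [0.3123 0.0021 1.0934] [0.3546 0.7812 0.5711]
tipL [0.5974 0.2876 0.217 ]
tipR [0.5831 0.2192 0.217 ]
bendL [0.633  0.2814 0.215 ]
bendR [0.6185 0.2121 0.215 ]
vL [0.6141 0.2813 0.195 ]
vR [0.5994 0.2134 0.195 ]
rootL [0.7124 0.2644 0.215 ]
rootR [0.6975 0.1952 0.215 ]
screw1 [0.7359 0.2694 0.014 ]
screw2 [0.7164 0.1814 0.014 ]
screw3 [0.5839 0.3013 0.014 ]
screw4 [0.5651 0.2132 0.014 ]
tri tipL (array([0.5727, 0.2726, 0.2525]), np.float64(0.025407259586981878))
tri tipL (array([0.5972, 0.2877, 0.2159]), np.float64(0.0011090401826583363))
tri tipR (array([0.5826, 0.2193, 0.2157]), np.float64(0.0017722305570969283))
tri bendL (array([0.6315, 0.2801, 0.2192]), np.float64(0.00017819772645714848))
tri bendR (array([0.6175, 0.2112, 0.2192]), np.float64(0.0009025994938982964))
caddy
barL [0.5949 0.062  0.205 ]
barR [ 0.5934 -0.0695  0.205 ]
tabTL [0.597  0.0128 0.258 ]
tabTR [ 0.5976 -0.0211  0.258 ]
tabBL [0.5875 0.013  0.208 ]
tabBR [ 0.588  -0.0219  0.208 ]
tipL [0.5758 0.0293 0.217 ]
tipR [ 0.5747 -0.0406  0.217 ]
rootL [0.6941 0.0286 0.215 ]
rootR [ 0.6938 -0.0422  0.215 ]
sc1 [0.5571 0.0399 0.014 ]
sc2 [ 0.5569 -0.0508  0.014 ]
trayL [0.5527 0.0613 0.1   ]
trayR [ 0.5539 -0.069   0.1   ]
```

Call:
arm_command --rotation '[[0,0,0],[0,0,0],[0,0,-0.07],[0,0,-0.14],[0,0,-0.21],[0,0,-0.28],[0,0,-0.35],[0,0,-0.42],[0,0,-0.5],[0,0,-0.58],[0,0,-0.65],[0,0,-0.73]]' --offset '[[0,0,-0.05],[0,0,-0.1],[0.033,-0.028,-0.1],[0.067,-0.057,-0.1],[0.1,-0.085,-0.1],[0.134,-0.114,-0.1],[0.167,-0.142,-0.1],[0.2,-0.17,-0.1],[0.234,-0.199,-0.1],[0.268,-0.227,-0.1],[0.301,-0.256,-0.1],[0.335,-0.284,-0.1]]' --grip '[1,1,1,1,1,1,1,1,1,1,1,1]'

```text
time: 1.6
position: [0.4459, -0.2565, 0.331]
eef_rot: [-3.141, 0.0, 1.07]
force: [0.3, -0.6, 0.7]
finger_gap: 0.0852
```

```bash
cat >> h.py <<'E'
from scipy.spatial.transform import Rotation as Ro
def goal(p,yaw):
    s=env.state();R=Ro.from_euler('xyz',s['eef_rot']);R2=Ro.from_euler('xyz',[np.pi,0,yaw])
    print('t',round(float(s['time']),2),'pos',np.round(s['position'],4),'rot',np.round(s['eef_rot'],4),'j',np.round(s['joints'],2),'F',np.round(s['force'],1),'gap',round(float(s['finger_gap']),4))
    print('off',np.round(R.inv().apply(np.array(p)-s['position']),4),'rotv',np.round((R.inv()*R2).as_rotvec(),4))
E
python3 -c "
from h import *
goal([.593,-.0045,.33],np.pi/2-.008)"
```

```text
t 1.6 pos [ 0.4459 -0.2565  0.331 ] rot [-3.1411e+00  2.0000e-04  1.0702e+00] j [ 0.69  0.15 -0.32  1.79  0.05  1.22 -0.15] F [ 0.3 -0.6  0.7] gap 0.0852
off [0.2917 0.0081 0.001 ] rotv [-0.0005  0.     -0.4926]
```

Call:
arm_command --rotation '[[0,0,-0.07],[0,0,-0.14],[0,0,-0.21],[0,0,-0.28],[0,0,-0.35],[0,0,-0.42],[0,0,-0.492],[0,0,-0.492],[0,0,-0.492]]' --offset '[[0.042,0.001,0],[0.084,0.002,0],[0.126,0.003,0],[0.168,0.004,0],[0.21,0.006,0],[0.25,0.007,0],[0.28,0.008,0],[0.292,0.008,0],[0.292,0.008,0]]' --grip '[1,1,1,1,1,1,1,1,1]'

```text
time: 2.72
position: [0.5934, -0.0061, 0.331]
eef_rot: [-3.141, 0.0, 1.559]
force: [-0.7, -0.5, -0.4]
finger_gap: 0.0852
```

```bash
python3 -c "
from h import *
goal([.593,-.0045,.216],np.pi/2-.008)
c=snap('wrist','w1.png');print(c['mtx'],c['hand_eye']);np.savez('pics/w1.npz',**c)"
```

```text
t 2.73 pos [ 0.5934 -0.0061  0.331 ] rot [-3.1409e+00  2.0000e-04  1.5593e+00] j [ 0.33  0.32 -0.54  1.6   0.17  1.27 -0.25] F [-0.7 -0.5 -0.4] gap 0.0852
off [ 0.0016 -0.0003  0.115 ] rotv [-0.0007  0.0002 -0.0035]
[[285.93602149   0.         318.20692864]
 [  0.         285.93602149 201.11660065]
 [  0.           0.           1.        ]] [[-5.56354931e-04 -9.59031801e-01 -2.83297890e-01  7.17541958e-02]
 [ 9.99999504e-01 -7.67759867e-04  6.35202309e-04 -5.33673708e-04]
 [-8.26683965e-04 -2.83297396e-01  9.59031752e-01 -1.41568967e-01]
 [ 0.00000000e+00  0.00000000e+00  0.00000000e+00  1.00000000e+00]]
```

View pics/w1.png

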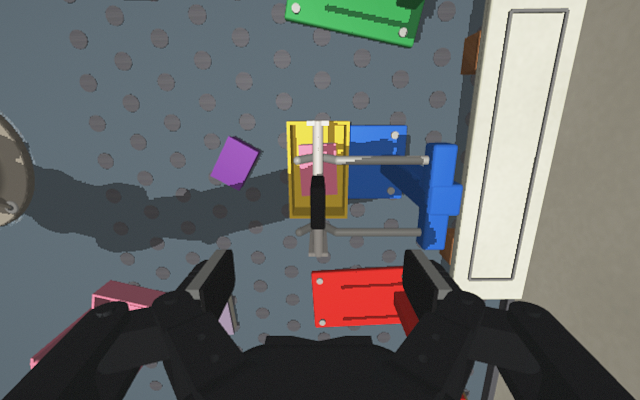

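Wrist view: the tab at about (317, 203) lies on the tool's mid-line (column 318), and the bar runs vertical from (318, 122) to (318, 255), so x and yaw are aligned. Descending.

Call:
arm_command --rotation '[[0,0,0],[0,0,0],[0,0,0],[0,0,0],[0,0,0],[0,0,0],[0,0,0]]' --offset '[[0.001,0,0.025],[0.0015,0,0.05],[0.0015,0,0.075],[0.0015,0,0.095],[0.0015,0,0.108],[0.0015,0,0.115],[0.0015,0,0.115]]' --grip '[1,1,1,1,1,1,1]'

```text
time: 3.65
position: [0.5934, -0.0049, 0.2163]
eef_rot: [-3.141, 0.0, 1.559]
force: [0.7, -0.6, -0.4]
finger_gap: 0.0854
```

```bash
python3 -c "
from h import *
goal([.593,-.0045,.216],np.pi/2-.008)
snap('wrist','w2.png');snap('side','s2.png')"
```

```text
t 3.65 pos [ 0.5934 -0.0049  0.2163] rot [-3.1415e+00  3.0000e-04  1.5591e+00] j [ 0.31  0.41 -0.53  1.74  0.23  1.05 -0.31] F [ 0.7 -0.6 -0.4] gap 0.0854
off [ 0.0004 -0.0004  0.0003] rotv [-0.0001  0.0003 -0.0037]
```

View pics/w2.png

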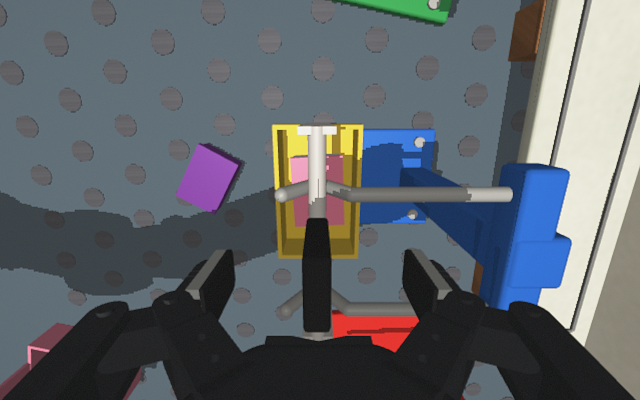

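View pics/s2.png

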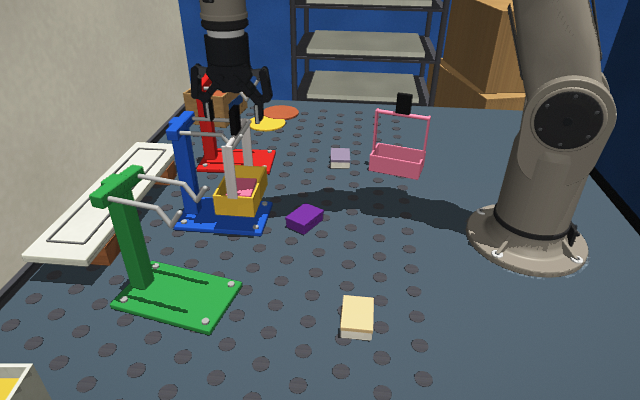

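Both pads straddle the tab (columns 232 and 404, tab at 317). Closing.

Call:
arm_command --rotation '[[0,0,0],[0,0,0],[0,0,0],[0,0,0],[0,0,0],[0,0,0],[0,0,0],[0,0,0]]' --offset '[[0,0,0],[0,0,0],[0,0,0],[0,0,0],[0,0,0],[0,0,0],[0,0,0],[0,0,0]]' --grip '[0.6,0.4,0.2,0.1,0,0,0,0]' --force 60

```text
time: 4.75
position: [0.593, -0.0044, 0.2164]
eef_rot: [-3.141, 0.0, 1.56]
force: [-5.5, -0.6, 4.5]
finger_gap: 0.0111
```

```bash
python3 -c "
from h import *
goal([.593,-.0045,.251],np.pi/2-.008)
snap('wrist','w3.png');snap('side','s3.png')"
```

```text
t 4.75 pos [ 0.593  -0.0044  0.2164] rot [-3.1406e+00  2.0000e-04  1.5599e+00] j [ 0.31  0.41 -0.53  1.74  0.23  1.05 -0.31] F [-5.5 -0.6  4.5] gap 0.0111
off [-0.0001  0.     -0.0346] rotv [-0.001   0.0002 -0.0029]
```

View pics/w3.png

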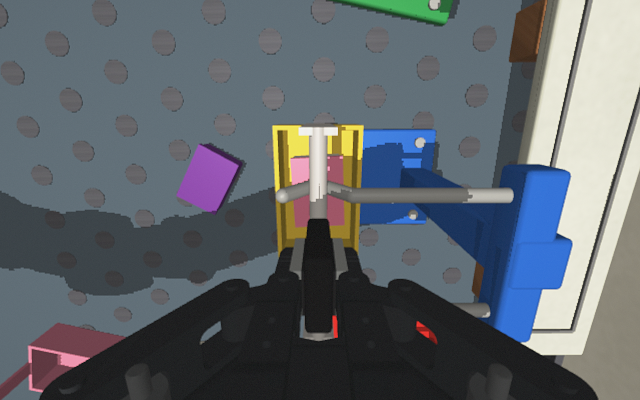

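Gripped (opening 11 mm, tab 12 mm). Lifting 38 mm.

Call:
arm_command --rotation '[[0,0,0],[0,0,0],[0,0,0],[0,0,0],[0,0,0],[0,0,0],[0,0,0],[0,0,0],[0,0,0],[0,0,0]]' --offset '[[0,0,-0.002],[0,0,-0.006],[0,0,-0.011],[0,0,-0.017],[0,0,-0.023],[0,0,-0.029],[0,0,-0.034],[0,0,-0.037],[0,0,-0.038],[0,0,-0.038]]' --grip '[0,0,0,0,0,0,0,0,0,0]'

```text
time: 6.1
position: [0.5934, -0.0044, 0.2542]
eef_rot: [-3.141, 0.0, 1.56]
force: [0.0, 0.7, -4.0]
finger_gap: 0.0112
```

```bash
python3 -c "
from h import *
goal([.46,-.0045,.254],np.pi/2-.008)
snap('wrist','w4.png');snap('side','s4.png')"
```

```text
t 6.1 pos [ 0.5934 -0.0044  0.2542] rot [-3.1414  0.      1.5598] j [ 0.32  0.37 -0.53  1.7   0.21  1.12 -0.29] F [ 0.   0.7 -4. ] gap 0.0112
off [-0.0015 -0.1334  0.0002] rotv [-0.0002  0.     -0.003 ]
```

View pics/w4.png

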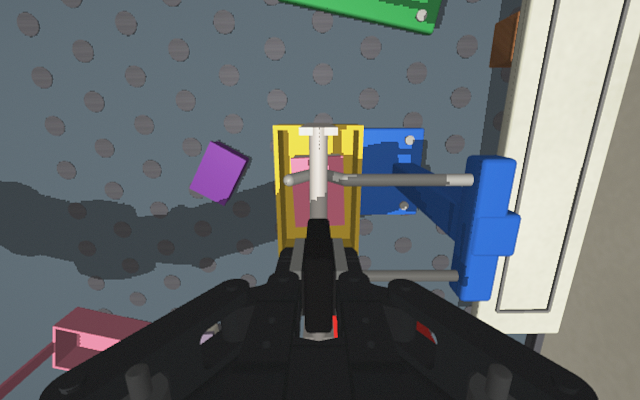

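View pics/s4.png

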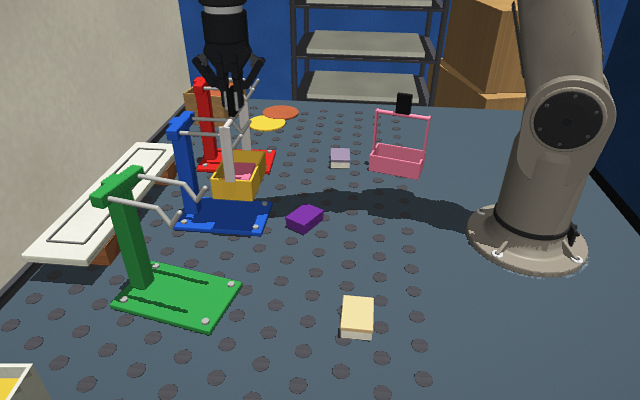

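Call:
arm_command --rotation '[[0,0,0],[0,0,0],[0,0,0],[0,0,0],[0,0,0],[0,0,0],[0,0,0],[0,0,0],[0,0,0],[0,0,0],[0,0,0],[0,0,0]]' --offset '[[0,-0.003,0],[0,-0.01,0],[0,-0.022,-0.001],[0,-0.037,-0.001],[0,-0.054,-0.001],[0,-0.072,-0.001],[0,-0.09,-0.001],[0,-0.107,-0.001],[0,-0.12,-0.001],[0,-0.13,-0.001],[0,-0.135,-0.001],[0,-0.135,-0.001]]' --grip '[0,0,0,0,0,0,0,0,0,0,0,0]'

```text
time: 7.7
position: [0.4585, -0.003, 0.2554]
eef_rot: [3.141, 0.0, 1.56]
force: [0.4, -0.0, -3.8]
finger_gap: 0.0114
```

```bash
python3 -c "
from h import *
a=-.21
import math
C=np.array([.608,.2495]);p=C-.15*np.array([math.cos(a),math.sin(a)]);print(p)
goal([*p,.257],np.pi/2+a-.003)
c=snap('top','t5.png');np.savez('pics/t5.npz',**c);snap('side','s5.png')"
```

```text
[0.46129536 0.28076898]
t 7.7 pos [ 0.4585 -0.003   0.2554] rot [3.1412e+00 1.0000e-04 1.5597e+00] j [ 0.41  0.13 -0.58  1.99  0.09  1.04 -0.22] F [ 0.4 -0.  -3.8] gap 0.0114
off [ 0.2837 -0.0003 -0.0016] rotv [4.000e-04 1.000e-04 2.019e-01]
```

View pics/s5.png

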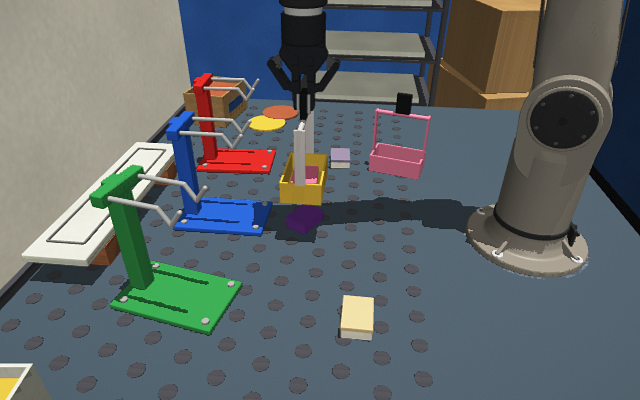

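View pics/t5.png

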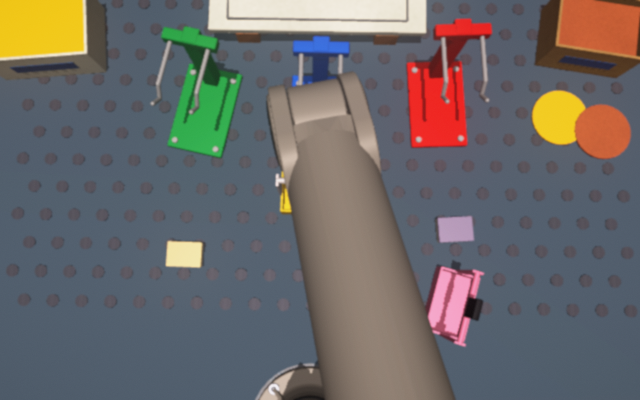

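Caddy is clear of the hooks and level, block in tray. Carrying it across in front of the stands.

Call:
arm_command --rotation '[[0,0,0.004],[0,0,0.014],[0,0,0.033],[0,0,0.056],[0,0,0.082],[0,0,0.108],[0,0,0.134],[0,0,0.157],[0,0,0.176],[0,0,0.189],[0,0,0.198],[0,0,0.202]]' --offset '[[0.005,0,-0.001],[0.02,0,-0.001],[0.047,0,-0.001],[0.08,0,-0.001],[0.116,0,-0.001],[0.152,0,-0.001],[0.188,0,-0.001],[0.221,0,-0.001],[0.248,0,-0.001],[0.266,0,-0.001],[0.278,0,-0.001],[0.284,0,-0.001]]' --grip '[0,0,0,0,0,0,0,0,0,0,0,0]'

```text
time: 9.3
position: [0.4616, 0.2817, 0.2562]
eef_rot: [-3.141, -0.0, 1.358]
force: [0.4, 0.3, -4.5]
finger_gap: 0.0113
```

Call:
arm_command --rotation '[[0,0,0],[0,0,0]]' --offset '[[0,0,0],[0,0,0]]' --grip '[0,0]'

```text
time: 9.55
position: [0.4618, 0.2802, 0.2562]
eef_rot: [3.141, 0.001, 1.357]
force: [-0.9, -0.2, -3.3]
finger_gap: 0.0114
```

```bash
python3 -c "
from h import *
goal([.608,.2495,.256],np.pi/2-.213)
for n in('wrist','side','top'):
  c=snap(n,n+'6.png');np.savez('pics/%s6.npz'%n,**c)"
```

```text
t 9.55 pos [0.4618 0.2802 0.2562] rot [3.1415e+00 7.0000e-04 1.3567e+00] j [-0.08  0.31 -0.71  1.81  0.22  1.1  -1.08] F [-0.9 -0.2 -3.3] gap 0.0114
off [0.0011 0.1494 0.0002] rotv [ 0.0001  0.0007 -0.0011]
```

View pics/wrist6.png

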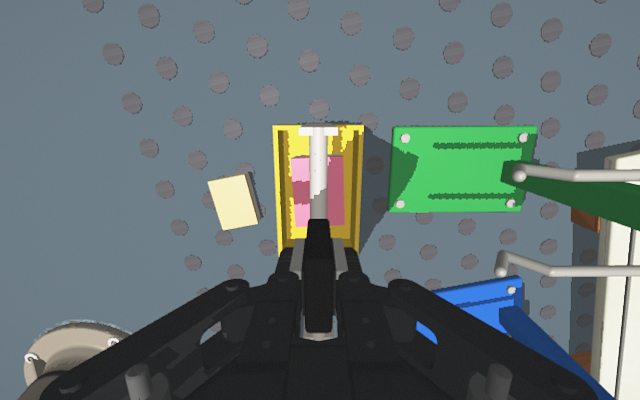

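View pics/side6.png

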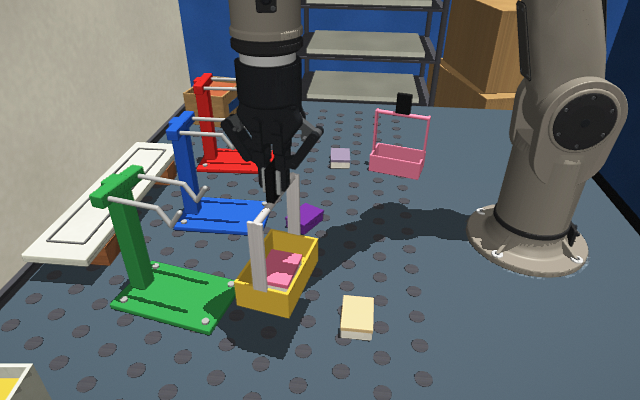

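View pics/top6.png

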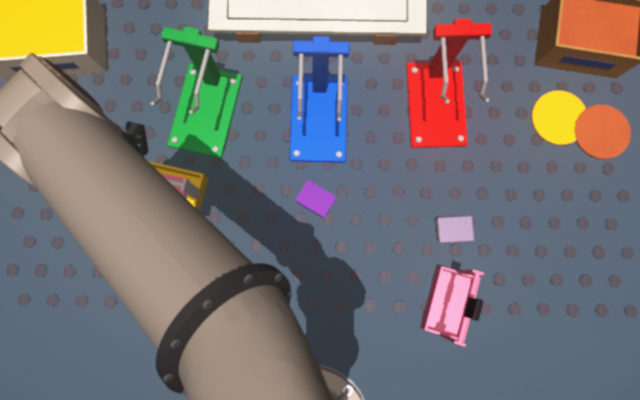

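```bash
python3 -c "
from h import *
c=np.load('pics/wrist6.npz');R=Ro.from_euler('xyz',[np.pi,0.0007,1.3567]);p=np.array([.4618,.2802,.2562])
H=c['hand_eye'];o=R.apply(H[:3,3])+p
def z(u,v,h):
  d=R.apply(H[:3,:3]@np.linalg.inv(c['mtx'])@[u,v,1]);return o+d*(h-o[2])/d[2]
a=z(519,174,.217);b=z(501,260,.217);m=(a+b)/2;print(a,b,np.linalg.norm(a-b),np.arctan2(-(a-b)[0],(a-b)[1]),m+.018*np.array([.978,-.208,0]))
for q in((318,131),(318,215)): print(z(*q,.240+.005), R.inv().apply(z(*q,.245)-p))
for q in((393,127),(537,127),(389,211),(523,211)): print(z(*q,.012))
"
```

```text
[0.59505138 0.28838043 0.217     ] [0.58158066 0.22861236 0.217     ] 0.061267300092374334 -0.2216791469956713 [0.60592002 0.25475239 0.217     ]
[0.47507746 0.34334631 0.245     ] [ 0.06453342 -0.00044203  0.01115483]
[0.46523649 0.29825113 0.245     ] [ 0.01837697 -0.0004772   0.01118714]
[0.5695761  0.31665449 0.012     ]
[0.75353569 0.27654443 0.012     ]
[0.54777293 0.20302692 0.012     ]
[0.73399062 0.16238251 0.012     ]
```

Wrist view: green base edges lie parallel to the image, left hook tip (519, 174) casts to (0.595, 0.288), agreeing with the top view within 2 mm; block is in the tray. Entering over the V.

Call:
arm_command --rotation '[[0,0,0],[0,0,0],[0,0,0],[0,0,0],[0,0,0],[0,0,0],[0,0,0],[0,0,0],[0,0,0],[0,0,0],[0,0,0],[0,0,0]]' --offset '[[0,0.003,0],[0,0.011,0],[0,0.024,0],[0,0.04,0],[0,0.058,0],[0,0.077,0],[0,0.096,0],[0.001,0.114,0],[0.001,0.13,0],[0.001,0.142,0],[0.001,0.149,0],[0.001,0.149,0]]' --grip '[0,0,0,0,0,0,0,0,0,0,0,0]'

```text
time: 11.2
position: [0.6076, 0.2504, 0.2562]
eef_rot: [-3.141, 0.0, 1.357]
force: [0.1, 0.8, -4.9]
finger_gap: 0.0113
```

```bash
python3 -c "
from h import *
goal([.6075,.2495,.2165],np.pi/2-.213)
for n in('wrist','side','top'):
  c=snap(n,n+'7.png')
s=cv2.imread('pics/side7.png');cv2.imwrite('pics/side7b.png',cv2.resize(s[80:330,60:310],None,fx=2.4,fy=2.4,interpolation=2))"
```

```text
t 11.2 pos [0.6076 0.2504 0.2562] rot [-3.1413  0.      1.3574] j [-0.05  0.5  -0.63  1.54  0.31  1.2  -0.94] F [ 0.1  0.8 -4.9] gap 0.0113
off [-0.0009  0.0001  0.0397] rotv [-0.0003  0.     -0.0004]
```

View pics/wrist7.png

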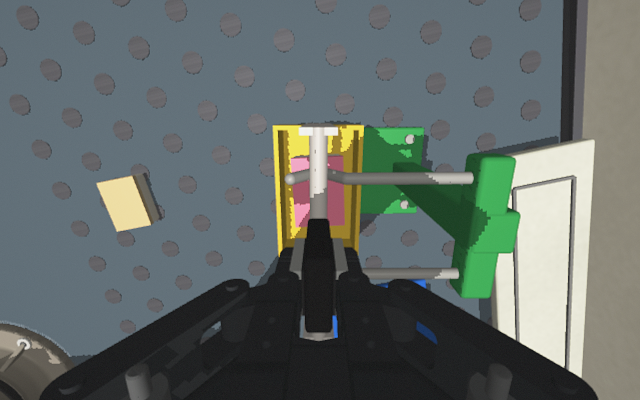

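View pics/side7b.png

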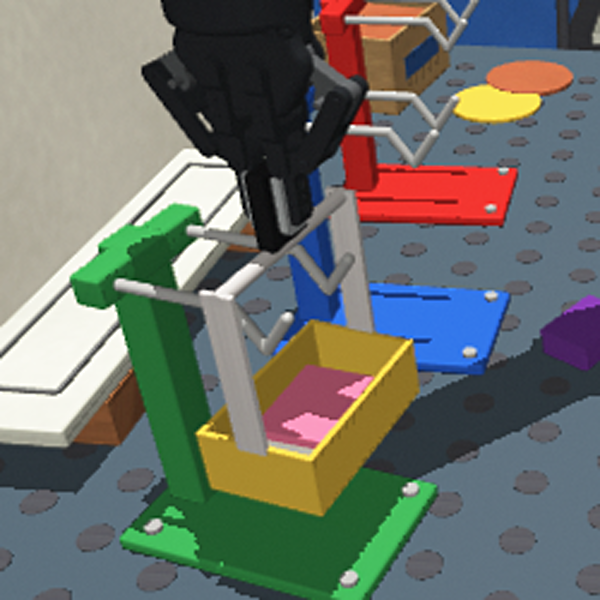

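The wrist view matches the one after unhooking from blue within 2 pixels (left tip at (289, 180)), so the bar is above the V. Lowering.

Call:
arm_command --rotation '[[0,0,0],[0,0,0],[0,0,0],[0,0,0],[0,0,0],[0,0,0],[0,0,0],[0,0,0],[0,0,0],[0,0,0],[0,0,0],[0,0,0]]' --offset '[[0,0,0.003],[0,0,0.008],[0,0,0.013],[0,0,0.018],[0,0,0.023],[0,0,0.027],[0,0,0.031],[0,0,0.034],[0,0,0.036],[0,0,0.0375],[0,0,0.0385],[0,0,0.0385]]' --grip '[0,0,0,0,0,0,0,0,0,0,0,0]'

```text
time: 12.85
position: [0.6075, 0.2505, 0.2178]
eef_rot: [3.141, -0.0, 1.358]
force: [0.1, 0.1, -4.4]
finger_gap: 0.011
```

Call:
arm_command --rotation '[[0,0,0],[0,0,0],[0,0,0],[0,0,0]]' --offset '[[0,0,0.0005],[0,0,0.001],[0,0,0.0015],[0,0,0.0015]]' --grip '[0,0,0,0]'

```text
time: 13.35
position: [0.6078, 0.2505, 0.2168]
eef_rot: [3.141, -0.0, 1.358]
force: [1.0, -0.5, 0.9]
finger_gap: 0.0115
```

```bash
python3 -c "
from h import *
goal([.6075,.2495,.2165],np.pi/2-.213)
for n in('wrist','side'):
  c=snap(n,n+'8.png')
s=cv2.imread('pics/side8.png');cv2.imwrite('pics/side8b.png',cv2.resize(s[80:330,60:310],None,fx=2.4,fy=2.4,interpolation=2))"
```

```text
t 13.35 pos [0.6078 0.2505 0.2168] rot [ 3.1406e+00 -4.0000e-04  1.3576e+00] j [-0.05  0.53 -0.62  1.58  0.33  1.13 -0.96] F [ 1.  -0.5  0.9] gap 0.0115
off [-0.0011 -0.0001  0.0003] rotv [ 0.001  -0.0004 -0.0002]
```

View pics/wrist8.png

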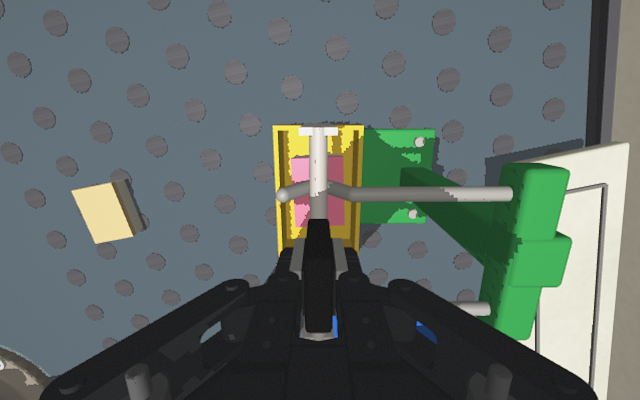

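View pics/side8b.png

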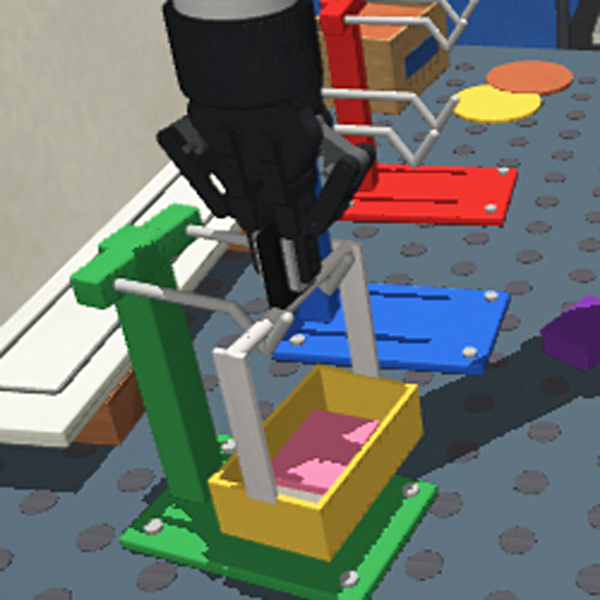

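The stand now carries the weight (Fz went from -4.4 to +0.9), the height is as it was on blue, and the bar sits in the V. Opening slowly.

Call:
arm_command --rotation '[[0,0,0],[0,0,0],[0,0,0],[0,0,0],[0,0,0],[0,0,0],[0,0,0],[0,0,0],[0,0,0],[0,0,0]]' --offset '[[0,0,0],[0,0,0],[0,0,0],[0,0,0],[0,0,0],[0,0,0],[0,0,0],[0,0,0],[0,0,0],[0,0,0]]' --grip '[0.15,0.2,0.3,0.4,0.5,0.65,0.8,0.9,0.9,0.9]' --force 20

```text
time: 14.7
position: [0.6075, 0.2505, 0.2163]
eef_rot: [3.142, 0.0, 1.358]
force: [0.3, -0.8, -0.4]
finger_gap: 0.0767
```

Call:
arm_command --rotation '[[0,0,0],[0,0,0],[0,0,0],[0,0,0],[0,0,0],[0,0,0],[0,0,0],[0,0,0],[0,0,0]]' --offset '[[0,0,-0.005],[0,0,-0.015],[0,0,-0.03],[0,0,-0.05],[0,0,-0.075],[0,0,-0.1],[0,0,-0.12],[0,0,-0.13],[0,0,-0.13]]' --grip '[0.9,0.9,0.9,0.9,0.9,0.9,0.9,0.9,0.9]'

```text
time: 15.82
position: [0.6076, 0.2507, 0.3469]
eef_rot: [3.141, -0.001, 1.358]
force: [-1.4, 0.7, 0.1]
finger_gap: 0.0766
```

```bash
python3 -c "
from h import *
goal([.6075,.2495,.2165],np.pi/2-.213)
for n in('wrist','side'):
  c=snap(n,n+'9.png')
s=cv2.imread('pics/side9.png');cv2.imwrite('pics/side9b.png',cv2.resize(s[80:330,60:310],None,fx=2.4,fy=2.4,interpolation=2))"
```

```text
t 15.82 pos [0.6076 0.2507 0.3469] rot [ 3.1408e+00 -6.0000e-04  1.3577e+00] j [-0.04  0.44 -0.64  1.42  0.26  1.37 -0.91] F [-1.4  0.7  0.1] gap 0.0766
off [-1.200e-03  1.000e-04  1.304e-01] rotv [ 0.0008 -0.0006 -0.0001]
```

View pics/wrist9.png

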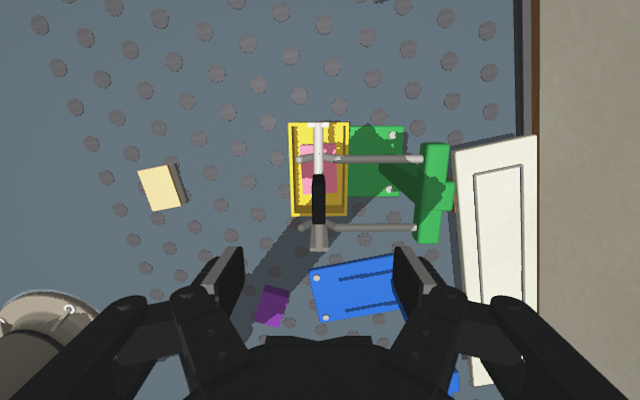

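View pics/side9b.png

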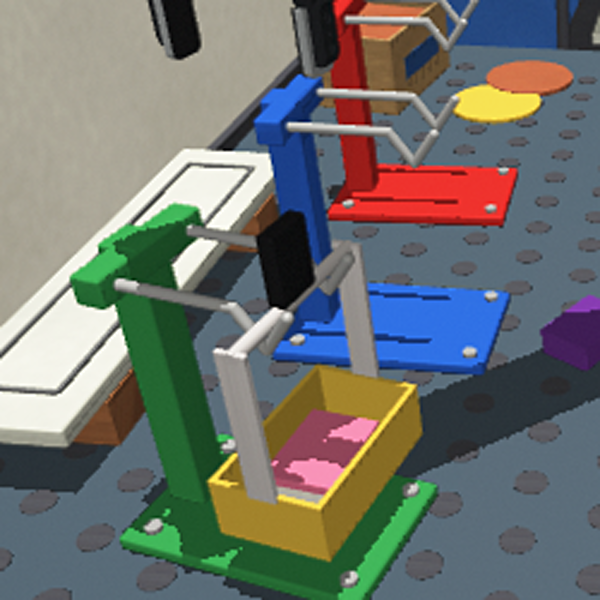

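The caddy hangs level in both green hooks with the block in its tray, it did not move on release, and the gripper is well clear of it. Handing in.

```bash
python3 -c "
from cell import env
print(env.finish_job())"
```

```text
the job is handed in; nothing more can be done
None
```

The yellow caddy now hangs on the green stand, and the job was handed in at about 16 s of the 54 s allowed. I pinched it by its black tab, lifted it 38 mm off the blue hooks and drew it out. I then carried it level in front of the stands and lowered it into the green hooks.

- **Seating:** The stand took the weight on lowering (vertical force went from about -4.4 N to +0.9 N). The tool height then was within 0.5 mm of the height at which I gripped it on blue. The last wrist and side pictures show the bar in the V of both green hooks.
- **Level and block:** The caddy looked level throughout, and the block was in the tray in every picture taken on the way and after release.
- **Release:** The caddy looked unmoved after I let go, and the gripper was 130 mm above its grasp height, touching nothing.
- **Forces:** Readings between moves stayed under about 7 N.
- **One disagreement:** From the wrist camera before entry, the two green hook tips measured 61 mm apart instead of 70 mm. The right tip was poorly seen there, so I relied on the top view, the left tip and the base edges. These agreed with each other to about 2 mm.

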